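# Clear the hob mat and tip the chopping board down onto it

## Task

Make the hob mat ready for cutting: first push the small tin off the mat along the worktop, leaving it standing clear of the mat, and only then push the chopping board, which stands on its long edge on the mat, over so that it falls flat across the mat and lies wholly on it. Only push with the fingers: neither the tin nor the board may be gripped and lifted, the board must not come down on the tin, and everything else on the worktop stays where it is.

Things in the scene. Friction and masses are not known exactly. Their poses are not given: they have to be found in the camera images.
- hob_mat: thin grey rectangular silicone mat lying fixed on the black hob, 380 mm along its x axis, 280 mm along its y axis, 3 mm thick; origin at the centre of its underside (on the hob). The board stands near its +y edge (the robot's left), the tin on its other half; the mat and all on it turn together by up to 0.35 rad
- board: beech chopping board, 300 x 200 x 21 mm, 0.5 to 0.8 kg, standing free on a 300 mm long edge on the mat, within 0.08 rad of parallel to the mat's x axis. Origin: middle of the large face turned to the tin, 100 mm above the mat. Own x points straight down, y along the length, z square to the faces and away from the tin (up once it lies as wanted). Under 1 N at its top tips it about its lower edge; in falling its foot slips some 5 to 15 mm the way it falls
- board_top (a point): middle of the board's upper edge, halfway through its thickness, 203 mm above the hob at the start; axes as the board's
- board_foot (a point): middle of the board's lower edge, halfway through its thickness, at the start at mat height about 120 mm from the mat's centre line towards the mat's +y edge
- board_corner0 (a point): a corner of the board, at its lower edge, at the own -y end, halfway through its thickness
- board_corner1 (a point): a corner of the board, at its lower edge, at the own +y end, halfway through its thickness
- board_corner2 (a point): a corner of the board, at its upper edge, at the own -y end, halfway through its thickness
- board_corner3 (a point): a corner of the board, at its upper edge, at the own +y end, halfway through its thickness
- tin_center (a point): small closed food tin standing on the mat in front of the board, 75 mm diameter, 58 mm tall, about 0.25 kg; this point is on its axis, half-way up (29 mm above its foot). It starts 150 to 215 mm from the middle of the board's thickness, between the board and the mat's -y edge; beyond that edge at least 100 mm of worktop is free for it
- tin: the same tin, origin at the centre of its foot, z up
- spice_jar: bystander: small glass spice jar with dark cap, 41 mm wide, 105 mm tall, standing left of the far end of the board; origin at the centre of its foot
- salt_shaker: bystander: salt shaker, 44 mm wide, 90 mm tall, beyond the mat; origin at the centre of its foot
- pepper_mill: bystander: wooden pepper mill, 58 mm wide, 170 mm tall, beyond the mat; origin at the centre of its foot
- garlic: bystander: garlic bulb, about 50 mm, on the worktop near right; origin at its underside
- jam_jar: bystander: jam jar, 71 mm wide, 110 mm tall, at the back; origin at the centre of its foot

How it is judged:
By the outcome, as a careful person would: the job done as asked, in the order asked, and still so for the second after the job is handed in, with the robot touching nothing.
It also fails if it takes over 56 s, if anything falls off the work surface, if the arm or the gripper's body presses on something with over 40 N, if the wrist force passes 120 N, or if a joint passes its speed limit or range.

## Robot

A 6-joint arm with a two-finger parallel gripper is mounted at the origin on a cart in front of the work surface, level with it; the furniture and walls round the work are solid. World frame = base frame: x ahead of the robot, y to its left, z up, the work surface at z = 0. Lengths are in m, angles in degrees, forces in N, time in s.
With the tool pointing down it reaches from about 0.35 to 0.875 m from the base axis. Payload 4.2 kg.
Tool frame: the origin (TCP) lies midway between the tips of the shut fingers; the grasp point (between the pads) lies 19 mm behind it; z points along the fingers, y is the line along which they close (so a half turn about z gives the same grasp; the last joint's range is limited). The gripper opens to 87 mm and grips with 3 to 60 N. Pads are 19 mm wide; open, the fingers measure 117 mm over their backs; the gripper's body (75 mm by 190 mm) begins 51 mm behind the grasp point.
Start: joints at [87.009, 22.042, 0.453, 0, -68.411, -14.817], TCP at [0.191, 0.595, 0.223] pointing down, gripper open.
Joint ranges: [-179.83, 179.83], [-69.29, 118.12], [-61.27, 80.66], [-181.25, 117.63], [-171.15, -9.14], [-177.46, 177.46]. Speed limits (degrees/s): [159.86, 159.86, 180, 180, 180, 180].

## Interface

Orientations are given as a 3x3 rotation matrix whose columns are the frame's x, y, z axes.
In Python, from station import sense, capture, camera_params, finish_job gives the robot as it stands.
- The arm moves only by the tool drive_tool, never from a script. Its argument "rows" is a list of rows, each an object of numbers: "tx", "ty", "tz": the shift along the tool's x, y, z in cm; "ax", "ay", "az": the turn, a rotation vector about the tool's x, y, z in rad; "claw": the finger opening in cm, from 0 to 8.7. In form: [{"tx": .., "ty": .., "tz": .., "ax": .., "ay": .., "az": .., "claw": ..}, ...]. A call has 1 to 10 rows; each row shifts and turns the commanded pose from where the row before left it, along the tool's axes as they then stand; what a row does not reach is not made up. A row lasts 1/12 s, in which the tool goes at most 41.7 mm and 7.16 degrees, less where a joint would pass 70% of its speed; a pose out of reach is approached as far as the arm can. A call with a gripper value outside its range is refused whole. The fingers move at their own pace and stop on an object; the grip force is fixed at half the most. Time passes only in rows, so rows that do not move let the fingers close. It gives the time, the measured TCP pose, the force, the opening and the grip force at its end, in the units of the state.
- sense(): the state, without advancing time (a new reading comes with each control period).
- capture(name): name is "scene" or "top" or "wrist"; returns (picture, depth): 400x640x3 uint8, red, green, blue; 400x640 float32, m along the optical axis (not along the pixel's ray), 0 where there is no reading.
- camera_params(name): a dict with "intrinsics" (3x3 intrinsics, pixels), "k1" (the pictures are not rectified: a ray, as slopes to the right and down, at radius r is drawn at 1 + k1 r^2 times it, then the intrinsics apply), "R" (3x3) and "t" (3): a world point X has camera coordinates R X + t; the wrist camera has in their place "tool_from_camera" (4x4, takes a point from camera to tool coordinates, whose origin is the TCP and whose axes are the flange's). Camera axes: x right, y down, z forward; pixel columns grow to the right and rows downward; lengths in m; the calibration is good to about 2 mm. A picture is of the moment at which its call begins: read the wrist's pose just before it. camera_params takes no time and is no camera call.
- finish_job(): hands the job in; it is judged then, once.
The state is a dict: "time_s": time; "joints": joint angles; "joint_velocities": joint speeds; "effort": joint torques, N m; "tcp_pos": TCP position; "ee_rot": TCP orientation; "wrist_force": force on the tool from outside, world axes, zero at the start; "moment": the same for the moment, N m; "gripper_width": opening from 0.0 (shut) to 1.0 (fully open); "gripper_force": force on a finger pad.
Only numpy, scipy, OpenCV 4.12 (cv2) and the standard library are available. Lean on these libraries where they do the work, as an engineer would, in place of code of your own. Each camera call takes 0.05 s, during which the arm holds its last target. There are 200 camera calls.

## Working session

There is one attempt and no reset: what is moved stays moved. The work goes in short steps, Python scripts to look and compute and a tool call to move; the robot and the scene stay as the last step left them, time stands still between calls to the robot, and variables do not carry over. Pictures are saved under pics/ and viewed, at most 10 in all, crops included, and the job is handed in when it is done.

Besides the shell and the picture viewer there is one more tool, called as name([rows], argument=value, ...), one row to a line, values as JSON. drive_tool: Moves the arm, as the interface text tells. Its arguments: {"type":"object","properties":{"rows":{"type":"array"}},"required":["rows"]}

```bash
mkdir -p pics; ls
cat > h.py <<'E'
import numpy as np, cv2
from station import sense,capture,camera_params
def cloud(name,depth,p=None):
    p=p or camera_params(name);K=np.array(p["intrinsics"]);k=p["k1"]
    v,u=np.mgrid[0:400,0:640].astype(np.float32)
    q=cv2.undistortPoints(np.stack([u.ravel(),v.ravel()],1)[:,None].astype(np.float64),K,np.array([k,0,0,0.]))[:,0]
    d=depth.ravel().astype(float)
    c=np.c_[q*d[:,None],d]
    if "R" in p: w=(c-np.array(p["t"]))@np.array(p["R"])
    else:
        T=np.array(p["tool_from_camera"]);s=sense();w=(c@T[:3,:3].T+T[:3,3])@np.array(s["ee_rot"]).T+np.array(s["tcp_pos"])
    return w.reshape(400,640,3)
E
python3 - <<'E'
from h import *
for n in("scene","top"):
    im,d=capture(n);cv2.imwrite(f"pics/{n}0.png",im[:,:,::-1]);np.savez(f"{n}0.npz",im=im,d=d,w=cloud(n,d))
s=sense();print({k:s[k] for k in("time_s","tcp_pos","ee_rot","wrist_force","gripper_width")})
E
```

```text
pics
{'time_s': 0.1, 'tcp_pos': array([0.19094457, 0.5945539 , 0.22159586]), 'ee_rot': array([[ 9.52027102e-01, -3.06013227e-01, -5.49603335e-04],
       [-3.06013718e-01, -9.52025325e-01, -1.83983683e-03],
       [ 3.97781126e-05,  1.91976069e-03, -9.99998156e-01]]), 'wrist_force': array([-0.68088401, -0.52494958, -0.22197046]), 'gripper_width': 1.002642290508655}
```

View pics/scene0.png

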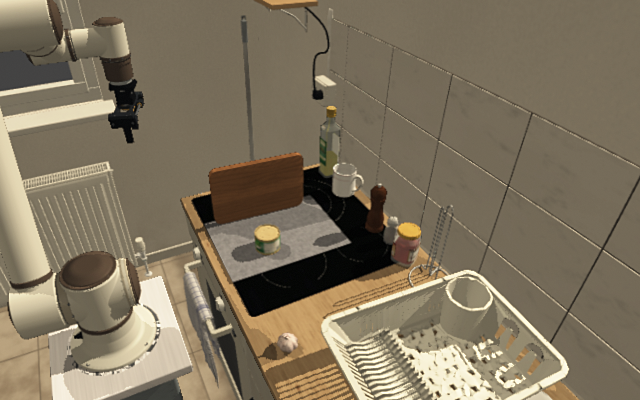

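View pics/top0.png

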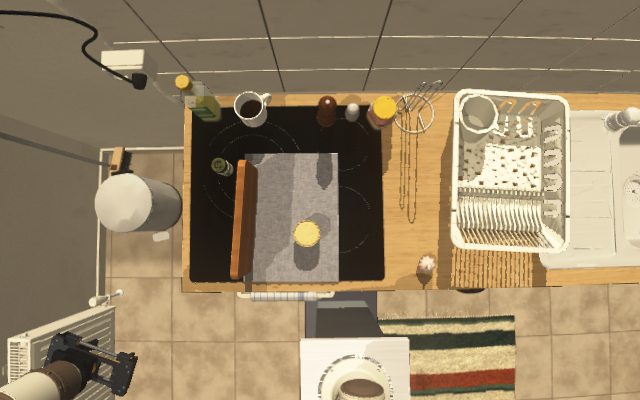

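The scene view shows the board at about (257,187) and the tin at (266,240). In the top view, the mat spans columns 245–338 and rows 153–283, the board is at column 243 and the tin at (307,234). Next I measure their positions.

Run:
```python
from h import *
a=np.load("top0.npz");im,w=a["im"],a["w"];s=np.load("scene0.npz")
hsv=cv2.cvtColor(im,cv2.COLOR_RGB2HSV)
# mat
z=w[:,:,2];roi=np.zeros(z.shape,bool);roi[145:290,225:350]=1
m=roi&(hsv[:,:,1]<45)&(hsv[:,:,2]>70)&(abs(z)<.02)
n,l,st,_=cv2.connectedComponentsWithStats(m.astype(np.uint8));i=1+st[1:,4].argmax();m=l==i
P=w[m];print("mat z",np.median(P[:,2]))
(c,sz,an)=cv2.minAreaRect((P[:,:2]*1000).astype(np.float32));print("matrect",c,sz,an);print(cv2.boxPoints((c,sz,an)))
t=roi&(z>.045)&(z<.075)&(hsv[:,:,0]>18)&(hsv[:,:,0]<40)&(w[:,:,1]<.1)
Q=w[t];print("tin n",len(Q),cv2.minEnclosingCircle((Q[:,:2]*1000).astype(np.float32)),np.median(Q[:,2]))
for nm,W in(("top",w),("scene",s["w"])):
    b=(W[:,:,2]>.03)&(W[:,:,2]<.215)&(W[:,:,0]>.3)&(W[:,:,0]<.85)&(W[:,:,1]>.1)&(W[:,:,1]<.45)
    B=W[b];print(nm,len(B))
    for lo,hi in((.03,.08),(.08,.13),(.13,.19),(.19,.215)):
        q=B[(B[:,2]>lo)&(B[:,2]<hi)]
        if len(q)>20:
            r=cv2.minAreaRect((q[:,:2]*1000).astype(np.float32));print(lo,len(q),np.round(cv2.boxPoints(r)).tolist(),np.round(r[1]),np.polyfit(q[:,0],q[:,1],1),q[:,2].max())
# other things above 2cm
W=w;o=((W[:,:,2]>.02)&(W[:,:,2]<.4)&(W[:,:,0]>.25)&(W[:,:,0]<.95)&(abs(W[:,:,1])<.6)).astype(np.uint8)
n,l,st,_=cv2.connectedComponentsWithStats(o)
for i in range(1,n):
    if st[i,4]>30:
        q=W[l==i];print(st[i].tolist(),np.round(q.min(0),3),np.round(q.max(0),3))
```

```text
mat z 0.004599097172799893
matrect (604.4915771484375, 127.16300964355469) (213.44090270996094, 206.2135009765625) 28.044254302978516
[[461.82574  167.98846 ]
 [558.7778   -14.012417]
 [747.1574    86.337555]
 [650.2054   268.33844 ]]
tin n 11 ((463.28326416015625, 97.67646789550781), 12.467970848083496) 0.06025384462491675
top 4539
0.03 1425 [[356.0, 296.0], [426.0, 81.0], [900.0, 236.0], [830.0, 451.0]] [499. 226.] [ 0.41385349 -0.00473645] 0.07984852017141943
0.08 903 [[357.0, 296.0], [849.0, 245.0], [868.0, 436.0], [376.0, 486.0]] [192. 495.] [0.15909625 0.22324248] 0.129862375782172
0.13 814 [[358.0, 297.0], [392.0, 192.0], [864.0, 345.0], [830.0, 451.0]] [496. 111.] [0.28994594 0.14867806] 0.1899660256848047
0.19 1397 [[355.0, 314.0], [388.0, 201.0], [870.0, 342.0], [836.0, 456.0]] [502. 118.] [0.26320237 0.17008849] 0.21491918795389128
scene 6277
0.03 2105 [[348.0, 311.0], [412.0, 80.0], [898.0, 213.0], [835.0, 444.0]] [504. 239.] [0.21609381 0.14086287] 0.07994352902229052
0.08 1580 [[352.0, 290.0], [848.0, 237.0], [868.0, 430.0], [372.0, 482.0]] [194. 499.] [0.14823231 0.217
[... 179 characters left out ...]
0], [386.0, 201.0], [869.0, 340.0], [837.0, 452.0]] [503. 117.] [0.24794454 0.1746318 ] 0.21498256155264428
[81, 25, 558, 228, 47037] [ 0.404 -0.6    0.02 ] [0.902 0.6   0.4  ]
[79, 30, 15, 10, 83] [0.897 0.569 0.366] [0.901 0.6   0.4  ]
[318, 95, 19, 30, 461] [0.782 0.047 0.02 ] [0.833 0.097 0.176]
[366, 96, 32, 34, 736] [ 0.767 -0.126  0.02 ] [ 0.839 -0.045  0.117]
[345, 102, 14, 19, 202] [ 0.793 -0.02   0.021] [0.834 0.017 0.096]
[211, 158, 22, 18, 284] [0.635 0.35  0.02 ] [0.673 0.391 0.113]
[230, 159, 28, 120, 2390] [0.356 0.276 0.02 ] [0.655 0.316 0.21 ]
[294, 220, 27, 27, 567] [0.429 0.095 0.049] [0.501 0.168 0.065]
[419, 256, 17, 17, 207] [ 0.347 -0.236  0.02 ] [ 0.393 -0.189  0.049]
```

Run:
```python
from h import *
a=np.load("top0.npz");im,w=a["im"],a["w"];z=w[:,:,2];s=np.load("scene0.npz");W=s["w"]
g=cv2.cvtColor(im,cv2.COLOR_RGB2GRAY)
# mat right/top/bottom edges: rows/cols gradient along lines
print("row190",g[190,325:348].tolist());print("col 290",g[145:165,290].tolist(),g[275:295,290].tolist())
def bright(r): return g[r]>60
pr=[];
for r in range(170,275,8):
    c=max(c for c in range(320,350) if g[r,c]>60 and g[r,c-3]>60);pr.append(w[r,c])
pr=np.array(pr);f=np.polyfit(pr[:,0],pr[:,1],1);print("right edge y=",f,pr[[0,-1]])
pt=[];pb=[]
for c in range(262,332,6):
    r=min(r for r in range(145,175) if g[r,c]>60 and g[r+3,c]>60);pt.append(w[r,c])
    r=[r for r in range(270,292) if g[r,c]>60 and g[r-2,c]>60];pb.append(w[r[-1],c])
pt=np.array(pt);print("far x=f(y)",np.polyfit(pt[:,1],pt[:,0],1),pt[[0,-1]])
print("near",np.array(pb)[::3])
for nm,V in(("top",w),("scene",W)):
    sel=lambda lo,hi:V[(V[:,:,2]>lo)&(V[:,:,2]<hi)&(V[:,:,0]>.34)&(V[:,:,0]<.67)&(V[:,:,1]>.25)&(V[:,:,1]<.34)]
    for lo,hi in((.03,.08),(.08,.14),(.14,.19),(.196,.212)):
        q=sel(lo,hi);q=q[~((q[:,0]>.625)&(q[:,1]>.335))]
        f=np.polyfit(q[:,0],q[:,1],1);res=q[:,1]-np.polyval(f,q[:,0]);print(nm,lo,len(q),f,"y@.505",np.polyval(f,.505),np.percentile(res,[2,98]),q[:,0].min(),q[:,0].max())
    q=V[(V[:,:,2]>.052)&(V[:,:,2]<.07)&(abs(V[:,:,0]-.465)<.06)&(abs(V[:,:,1]-.131)<.06)]
    print("tin",len(q),cv2.minEnclosingCircle((q[:,:2]*1000).astype(np.float32)))
    for x in(.3,.33,.36): 
        pass
```

```text
row190 [160, 158, 161, 164, 164, 163, 163, 167, 170, 169, 164, 161, 143, 93, 29, 30, 28, 28, 29, 30, 28, 27, 29]
col 290 [24, 25, 24, 25, 24, 24, 24, 25, 94, 123, 128, 129, 130, 137, 131, 137, 138, 132, 137, 139] [163, 159, 158, 153, 158, 160, 148, 117, 117, 115, 148, 175, 174, 176, 180, 183, 144, 189, 232, 233]
right edge y= [-0.00881675  0.04643412] [[0.64865067 0.04228413 0.00730848]
 [0.34377182 0.04407027 0.00679403]]
far x=f(y) [0.00645481 0.70077636] [[0.69968615 0.26518733 0.00783925]
 [0.70070641 0.06817565 0.00376761]]
near [[ 0.29550485  0.26704466 -0.00096489]
 [ 0.29477857  0.21441084 -0.00323266]
 [ 0.29441396  0.16154309 -0.00283686]
 [ 0.2934917   0.10883564 -0.0052535 ]]
top 0.03 320 [-0.06654831  0.31949936] y@.505 0.28589246385809886 [-0.00079767  0.00085148] 0.35599063956082605 0.6525017437319223
top 0.08 454 [-0.06644212  0.31941791] y@.505 0.28586463808709844 [-0.00087313  0.0008635 ] 0.35682313153110273 0.654041534803662
top 0.14 473 [-0.06614267  0.31967165] y@.505 0.28626960078600133 [-0.0009771   0.00090517] 0.3578378030358185 0.6550049169869975
top 0.196 1007 [-0.06742591  0.32982646] y@.505 0.29577637320653594 [-0.00937603  0.01024551] 0.36276766614544514 0.6510382816166319
tin 566 ((464.81390380859375, 132.12582397460938), 37.3722038269043)
scene 0.03 1124 [-0.06236533  0.31686971] y@.505 0.2853752176231289 [-0.00511379  0.00533273] 0.3534234137003562 0.65222404285471
scene 0.08 1464 [-0.06339831  0.3173209 ] y@.505 0.2853047583915668 [-0.00516964  0.00538553] 0.3525261123981643 0.6515032393681897
scene 0.14 1301 [-0.06545024  0.31871186] y@.505 0.2856594935227227 [-0.00494311  0.00558375] 0.35294151738632434 0.6501614277642678
scene 0.196 424 [-0.06441875  0.32417318] y@.505 0.29164170924527255 [-0.01006674  0.01370966] 0.3605346881197473 0.6429142720884208
tin 360 ((463.5398254394531, 131.3065643310547), 39.90317153930664)
```

drive_tool([
  {"tz":-4,"claw":4.5},
  {"tz":-4,"az":0.124},
  {"az":0.124},
  {"az":0.124},
  {"az":0.124},
  {"az":0.124},
  {"az":0.124},
  {"az":0.124},
  {"az":0.124},
  {"az":0.124},
])

```text
invalid input at $.rows[0]: expected keys tx, ty, tz, ax, ay, az, claw
```

Run:
```python
from h import *
p=camera_params("wrist");print(np.round(p["tool_from_camera"],3));s=sense();print(s["joints"],np.round(s["ee_rot"],3))
```

```text
[[-0.    -0.959 -0.283  0.077]
 [ 1.    -0.001  0.    -0.001]
 [-0.    -0.283  0.959 -0.163]
 [ 0.     0.     0.     1.   ]]
[ 8.70090022e+01  2.20843355e+01  3.89406332e-01 -2.79039728e-02
 -6.84119876e+01 -1.48178755e+01] [[ 0.952 -0.306 -0.001]
 [-0.306 -0.952 -0.002]
 [ 0.     0.002 -1.   ]]
```

drive_tool([
  {"tx":0,"ty":0,"tz":-4,"ax":0,"ay":0,"az":0,"claw":4.5},
  {"tx":0,"ty":0,"tz":-4,"ax":0,"ay":0,"az":0.12,"claw":4.5},
  {"tx":0,"ty":0,"tz":0,"ax":0,"ay":0,"az":0.12,"claw":4.5},
  {"tx":0,"ty":0,"tz":0,"ax":0,"ay":0,"az":0.12,"claw":4.5},
  {"tx":0,"ty":0,"tz":0,"ax":0,"ay":0,"az":0.12,"claw":4.5},
  {"tx":0,"ty":0,"tz":0,"ax":0,"ay":0,"az":0.12,"claw":4.5},
  {"tx":0,"ty":0,"tz":0,"ax":0,"ay":0,"az":0.12,"claw":4.5},
  {"tx":0,"ty":0,"tz":0,"ax":0,"ay":0,"az":0.12,"claw":4.5},
  {"tx":0,"ty":0,"tz":0,"ax":0,"ay":0,"az":0.12,"claw":4.5},
  {"tx":0,"ty":0,"tz":0,"ax":0,"ay":0,"az":0.12,"claw":4.5},
])

```text
time_s: 0.93
tcp_pos: [0.191, 0.5948, 0.3019]
ee_rot: [[0.173, -0.985, -0.0], [-0.985, -0.173, -0.001], [0.001, 0.001, -1.0]]
wrist_force: [0.4, -0.3, 0.2]
gripper_width: 0.52
gripper_force: 0.0
```

drive_tool([
  {"tx":0,"ty":0,"tz":0,"ax":0,"ay":0,"az":0.09,"claw":4.5},
  {"tx":0,"ty":0,"tz":0,"ax":0,"ay":0,"az":0.09,"claw":4.5},
  {"tx":2.5,"ty":-1.7,"tz":0,"ax":0,"ay":0,"az":0,"claw":4.5},
  {"tx":2.5,"ty":-1.7,"tz":0,"ax":0,"ay":0,"az":0,"claw":4.5},
  {"tx":2.5,"ty":-1.7,"tz":0,"ax":0,"ay":0,"az":0,"claw":4.5},
  {"tx":2.5,"ty":-1.7,"tz":0,"ax":0,"ay":0,"az":0,"claw":4.5},
  {"tx":2.5,"ty":-1.7,"tz":0,"ax":0,"ay":0,"az":0,"claw":4.5},
  {"tx":2.5,"ty":-1.7,"tz":0,"ax":0,"ay":0,"az":0,"claw":4.5},
  {"tx":2.5,"ty":-1.7,"tz":0,"ax":0,"ay":0,"az":0,"claw":4.5},
  {"tx":2.5,"ty":-1.7,"tz":0,"ax":0,"ay":0,"az":0,"claw":4.5},
])

```text
time_s: 1.77
tcp_pos: [0.3275, 0.3935, 0.3022]
ee_rot: [[0.0, -1.0, -0.001], [-1.0, -0.0, -0.001], [0.001, 0.001, -1.0]]
wrist_force: [-0.1, 0.1, 0.4]
gripper_width: 0.52
gripper_force: 0.0
```

drive_tool([
  {"tx":2.5,"ty":-1.7,"tz":0,"ax":0,"ay":0,"az":0,"claw":4.5},
  {"tx":2.5,"ty":-1.7,"tz":0,"ax":0,"ay":0,"az":0,"claw":4.5},
  {"tx":2.5,"ty":-1.7,"tz":0,"ax":0,"ay":0,"az":0,"claw":4.5},
  {"tx":2.5,"ty":-1.7,"tz":0,"ax":0,"ay":0,"az":0,"claw":4.5},
  {"tx":2.5,"ty":-1.7,"tz":0,"ax":0,"ay":0,"az":0,"claw":4.5},
  {"tx":2.5,"ty":-1.7,"tz":0,"ax":0,"ay":0,"az":0,"claw":4.5},
  {"tx":2.5,"ty":-1.7,"tz":0,"ax":0,"ay":0,"az":0,"claw":4.5},
  {"tx":2.5,"ty":-1.7,"tz":0,"ax":0,"ay":0,"az":0,"claw":4.5},
  {"tx":0,"ty":0,"tz":0,"ax":0,"ay":0,"az":0,"claw":4.5},
])

```text
time_s: 2.52
tcp_pos: [0.4646, 0.1916, 0.302]
ee_rot: [[-0.005, -1.0, -0.001], [-1.0, 0.005, -0.002], [0.002, 0.001, -1.0]]
wrist_force: [-0.0, 0.2, 0.9]
gripper_width: 0.515
gripper_force: 0.0
```

drive_tool([
  {"tx":-0.8,"ty":0,"tz":3,"ax":0,"ay":0,"az":0,"claw":4.5},
  {"tx":0,"ty":0,"tz":3,"ax":0,"ay":0,"az":0,"claw":4.5},
  {"tx":0,"ty":0,"tz":3,"ax":0,"ay":0,"az":0,"claw":4.5},
  {"tx":0,"ty":0,"tz":3,"ax":0,"ay":0,"az":0,"claw":4.5},
  {"tx":0,"ty":0,"tz":3,"ax":0,"ay":0,"az":0,"claw":4.5},
  {"tx":0,"ty":0,"tz":3,"ax":0,"ay":0,"az":0,"claw":4.5},
  {"tx":0,"ty":0,"tz":2,"ax":0,"ay":0,"az":0,"claw":4.5},
  {"tx":0,"ty":0,"tz":2,"ax":0,"ay":0,"az":0,"claw":4.5},
  {"tx":0,"ty":0,"tz":0,"ax":0,"ay":0,"az":0,"claw":4.5},
])

```text
time_s: 3.27
tcp_pos: [0.4602, 0.2013, 0.0785]
ee_rot: [[-0.001, -1.0, -0.008], [-1.0, 0.001, -0.005], [0.005, 0.008, -1.0]]
wrist_force: [-0.9, -0.7, 0.5]
gripper_width: 0.52
gripper_force: 0.0
```

Run:
```python
from h import *
im,d=capture("scene");cv2.imwrite("pics/s1.png",cv2.resize(im[100:320,130:450,::-1],(800,550)))
```

```text
(no output)
```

View pics/s1.png

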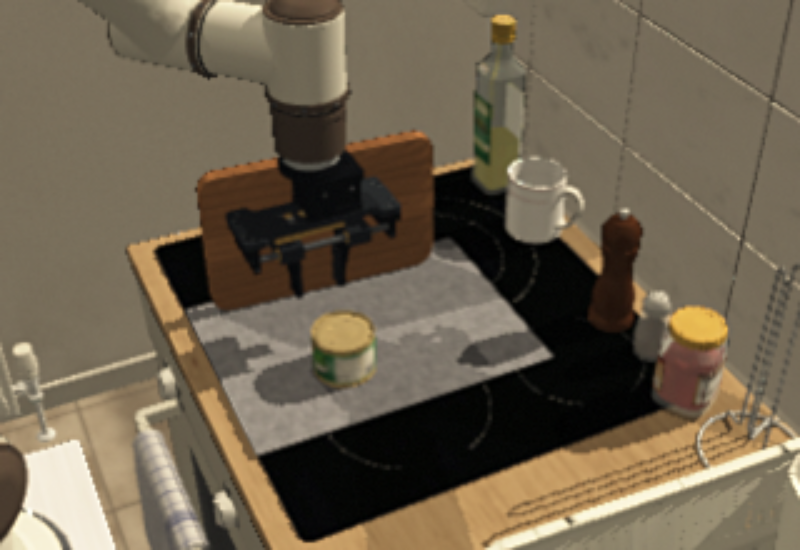

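The gripper (crop 320,230) is lowered between the board and the tin (345,348), touching neither.

drive_tool([
  {"tx":0,"ty":-0.3,"tz":2,"ax":0,"ay":0,"az":0,"claw":4.5},
  {"tx":0,"ty":0,"tz":2,"ax":0,"ay":0,"az":0,"claw":4.5},
  {"tx":0,"ty":0,"tz":2,"ax":0,"ay":0,"az":0,"claw":4.5},
  {"tx":0,"ty":0,"tz":0.3,"ax":0,"ay":0,"az":0,"claw":4.5},
  {"tx":0,"ty":0,"tz":0,"ax":0,"ay":0,"az":0,"claw":4.5},
  {"tx":0,"ty":0,"tz":0,"ax":0,"ay":0,"az":0,"claw":4.5},
])

```text
time_s: 3.82
tcp_pos: [0.4671, 0.2039, 0.021]
ee_rot: [[0.001, -1.0, 0.002], [-1.0, -0.001, 0.001], [-0.001, -0.002, -1.0]]
wrist_force: [1.4, 0.1, -0.0]
gripper_width: 0.516
gripper_force: 0.0
```

drive_tool([
  {"tx":0.5,"ty":0,"tz":0.3,"ax":0,"ay":0,"az":0,"claw":4.5},
  {"tx":0.8,"ty":0,"tz":0,"ax":0,"ay":0,"az":0,"claw":4.5},
  {"tx":0.8,"ty":0,"tz":0,"ax":0,"ay":0,"az":0,"claw":4.5},
  {"tx":0.8,"ty":0,"tz":0,"ax":0,"ay":0,"az":0,"claw":4.5},
  {"tx":0.8,"ty":0,"tz":0,"ax":0,"ay":0,"az":0,"claw":4.5},
  {"tx":0.8,"ty":0,"tz":0,"ax":0,"ay":0,"az":0,"claw":4.5},
  {"tx":0.8,"ty":0,"tz":0,"ax":0,"ay":0,"az":0,"claw":4.5},
  {"tx":0.8,"ty":0,"tz":0,"ax":0,"ay":0,"az":0,"claw":4.5},
  {"tx":0.8,"ty":0,"tz":0,"ax":0,"ay":0,"az":0,"claw":4.5},
  {"tx":0.8,"ty":0,"tz":0,"ax":0,"ay":0,"az":0,"claw":4.5},
])

```text
time_s: 4.65
tcp_pos: [0.4668, 0.1258, 0.0169]
ee_rot: [[0.0, -1.0, 0.001], [-1.0, -0.0, 0.001], [-0.001, -0.001, -1.0]]
wrist_force: [-0.0, 3.0, 3.2]
gripper_width: 0.519
gripper_force: 1.7
```

```bash
cat > tin.py <<'E'
from h import *
for n in("top","scene"):
    im,d=capture(n);w=cloud(n,d)
    q=w[(w[:,:,2]>.053)&(w[:,:,2]<.068)&(abs(w[:,:,0]-.465)<.09)&(w[:,:,1]<.2)&(w[:,:,1]>-.12)&(cv2.cvtColor(im,cv2.COLOR_RGB2HSV)[:,:,1]>60)]
    if len(q)>5: print(n,len(q),cv2.minEnclosingCircle((q[:,:2]*1000).astype(np.float32)))
E
python3 tin.py
```

```text
top 233 ((467.4586181640625, 78.14643096923828), 36.38615036010742)
scene 396 ((465.0372619628906, 86.19551849365234), 43.19205856323242)
```

drive_tool([
  {"tx":0.8,"ty":0,"tz":0,"ax":0,"ay":0,"az":0,"claw":4.5},
  {"tx":0.8,"ty":0,"tz":0,"ax":0,"ay":0,"az":0,"claw":4.5},
  {"tx":0.8,"ty":0,"tz":0,"ax":0,"ay":0,"az":0,"claw":4.5},
  {"tx":0.8,"ty":0,"tz":0,"ax":0,"ay":0,"az":0,"claw":4.5},
  {"tx":0.8,"ty":0,"tz":0,"ax":0,"ay":0,"az":0,"claw":4.5},
  {"tx":0.8,"ty":0,"tz":0,"ax":0,"ay":0,"az":0,"claw":4.5},
  {"tx":0.8,"ty":0,"tz":0,"ax":0,"ay":0,"az":0,"claw":4.5},
  {"tx":0.8,"ty":0,"tz":0,"ax":0,"ay":0,"az":0,"claw":4.5},
  {"tx":0.8,"ty":0,"tz":0,"ax":0,"ay":0,"az":0,"claw":4.5},
  {"tx":0.8,"ty":0,"tz":0,"ax":0,"ay":0,"az":0,"claw":4.5},
])

```text
time_s: 5.58
tcp_pos: [0.4651, 0.0446, 0.0161]
ee_rot: [[-0.001, -1.0, -0.002], [-1.0, 0.001, -0.001], [0.001, 0.002, -1.0]]
wrist_force: [-0.2, 1.1, -0.2]
gripper_width: 0.519
gripper_force: 0.6
```

drive_tool([
  {"tx":0.8,"ty":0,"tz":0,"ax":0,"ay":0,"az":0,"claw":4.5},
  {"tx":0.8,"ty":0,"tz":0,"ax":0,"ay":0,"az":0,"claw":4.5},
  {"tx":0.8,"ty":0,"tz":0,"ax":0,"ay":0,"az":0,"claw":4.5},
  {"tx":0.4,"ty":0,"tz":0,"ax":0,"ay":0,"az":0,"claw":4.5},
  {"tx":0,"ty":0,"tz":0,"ax":0,"ay":0,"az":0,"claw":4.5},
  {"tx":-1,"ty":0,"tz":0,"ax":0,"ay":0,"az":0,"claw":4.5},
  {"tx":-2,"ty":0,"tz":0,"ax":0,"ay":0,"az":0,"claw":4.5},
  {"tx":-2,"ty":0,"tz":0,"ax":0,"ay":0,"az":0,"claw":4.5},
  {"tx":0,"ty":0,"tz":0,"ax":0,"ay":0,"az":0,"claw":4.5},
])

```text
time_s: 6.33
tcp_pos: [0.4672, 0.0712, 0.0169]
ee_rot: [[0.004, -1.0, 0.002], [-1.0, -0.004, 0.001], [-0.001, -0.002, -1.0]]
wrist_force: [0.3, 0.6, 0.4]
gripper_width: 0.518
gripper_force: 0.0
```

```bash
python3 tin.py
python3 - <<'E'
from h import *
im,d=capture("top");cv2.imwrite("pics/t2.png",cv2.resize(im[80:300,170:450,::-1],(763,600)))
E
```

```text
top 486 ((467.9047546386719, -24.934322357177734), 37.12008285522461)
scene 315 ((467.0367431640625, 0.4184105694293976), 67.0155258178711)
```

View pics/t2.png

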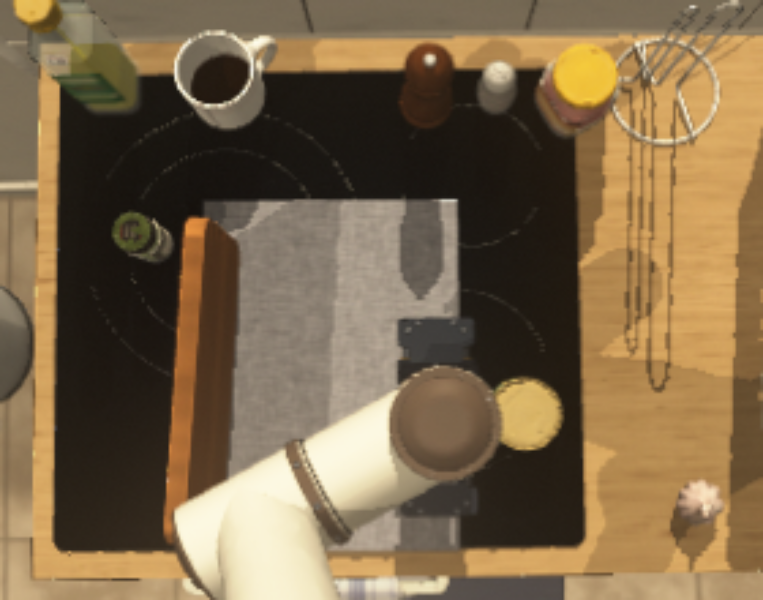

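The top crop shows the tin standing at (525,413), off the mat, whose right edge is at column 460. It measures y = −0.025, about 30 mm clear. Next I raise the tool and cross back over the board.

drive_tool([
  {"tx":-1,"ty":0,"tz":-2,"ax":0,"ay":0,"az":0,"claw":4.5},
  {"tx":0,"ty":0,"tz":-4,"ax":0,"ay":0,"az":0,"claw":4.5},
  {"tx":0,"ty":0,"tz":-4,"ax":0,"ay":0,"az":0,"claw":4.5},
  {"tx":0,"ty":0,"tz":-4,"ax":0,"ay":0,"az":0,"claw":4.5},
  {"tx":0,"ty":0,"tz":-4,"ax":0,"ay":0,"az":0,"claw":4.5},
  {"tx":0,"ty":0,"tz":-4,"ax":0,"ay":0,"az":0,"claw":4.5},
  {"tx":0,"ty":0,"tz":-4,"ax":0,"ay":0,"az":0,"claw":4.5},
  {"tx":0,"ty":0,"tz":-3,"ax":0,"ay":0,"az":0,"claw":4.5},
  {"tx":0,"ty":0,"tz":0,"ax":0,"ay":0,"az":0,"claw":4.5},
])

```text
time_s: 7.23
tcp_pos: [0.4689, 0.0781, 0.3139]
ee_rot: [[-0.0, -1.0, 0.014], [-1.0, 0.0, 0.004], [-0.004, -0.013, -1.0]]
wrist_force: [0.8, 0.4, -0.3]
gripper_width: 0.52
gripper_force: 0.0
```

drive_tool([
  {"tx":-3.2,"ty":-0.4,"tz":0,"ax":0,"ay":0,"az":0,"claw":8},
  {"tx":-3.2,"ty":-0.5,"tz":0,"ax":0,"ay":0,"az":0,"claw":8},
  {"tx":-3.2,"ty":-0.5,"tz":0,"ax":0,"ay":0,"az":0,"claw":8},
  {"tx":-3.2,"ty":-0.5,"tz":0,"ax":0,"ay":0,"az":0,"claw":8},
  {"tx":-3.2,"ty":-0.5,"tz":0,"ax":0,"ay":0,"az":0,"claw":8},
  {"tx":-3.2,"ty":-0.5,"tz":0,"ax":0,"ay":0,"az":0,"claw":8},
  {"tx":-3.2,"ty":-0.5,"tz":0,"ax":0,"ay":0,"az":0,"claw":8},
  {"tx":-3.2,"ty":-0.4,"tz":0,"ax":0,"ay":0,"az":0,"claw":8},
  {"tx":-2.6,"ty":0,"tz":0,"ax":0,"ay":0,"az":0.066,"claw":8},
  {"tx":0,"ty":0,"tz":0,"ax":0,"ay":0,"az":0,"claw":8},
])

```text
time_s: 8.07
tcp_pos: [0.5039, 0.3634, 0.304]
ee_rot: [[-0.065, -0.998, -0.002], [-0.998, 0.065, -0.001], [0.001, 0.002, -1.0]]
wrist_force: [0.3, -0.7, -0.1]
gripper_width: 0.92
gripper_force: 0.0
```

drive_tool([
  {"tx":0,"ty":0,"tz":0,"ax":0,"ay":0,"az":0,"claw":8},
  {"tx":0,"ty":0,"tz":0,"ax":0,"ay":0,"az":0,"claw":8},
])

```text
time_s: 8.23
tcp_pos: [0.504, 0.3592, 0.3059]
ee_rot: [[-0.066, -0.998, -0.001], [-0.998, 0.066, -0.001], [0.001, 0.001, -1.0]]
wrist_force: [-0.0, -1.0, -0.2]
gripper_width: 0.92
gripper_force: 0.0
```

drive_tool([
  {"tx":0,"ty":0,"tz":2.5,"ax":0,"ay":0,"az":0,"claw":8},
  {"tx":0,"ty":0,"tz":2.5,"ax":0,"ay":0,"az":0,"claw":8},
  {"tx":0,"ty":0,"tz":2.5,"ax":0,"ay":0,"az":0,"claw":8},
  {"tx":0,"ty":0,"tz":2.5,"ax":0,"ay":0,"az":0,"claw":8},
  {"tx":0,"ty":0,"tz":2.5,"ax":0,"ay":0,"az":0,"claw":8},
  {"tx":1,"ty":0,"tz":0.5,"ax":0,"ay":0,"az":0,"claw":8},
  {"tx":1,"ty":0,"tz":0,"ax":0,"ay":0,"az":0,"claw":8},
  {"tx":0,"ty":0,"tz":0,"ax":0,"ay":0,"az":0,"claw":8},
  {"tx":0,"ty":0,"tz":0,"ax":0,"ay":0,"az":0,"claw":8},
])

```text
time_s: 8.98
tcp_pos: [0.5039, 0.3395, 0.1791]
ee_rot: [[-0.067, -0.998, 0.003], [-0.998, 0.067, 0.003], [-0.003, -0.003, -1.0]]
wrist_force: [-0.1, 0.8, 0.3]
gripper_width: 0.921
gripper_force: 0.0
```

```bash
cat > b.py <<'E'
from h import *
import sys
im,d=capture("scene");w=cloud("scene",d)
for lo,hi in((.02,.05),(.05,.1),(.15,.19)):
    q=w[(w[:,:,2]>lo)&(w[:,:,2]<hi)&(w[:,:,0]>.34)&(w[:,:,0]<.67)&(w[:,:,1]>.15)&(w[:,:,1]<.30)]
    if len(q)>20:print(lo,len(q),np.polyfit(q[:,0],q[:,1],1),np.polyval(np.polyfit(q[:,0],q[:,1],1),.505))
cv2.imwrite(sys.argv[1],cv2.resize(im[100:320,130:450,::-1],(800,550)))
E
python3 b.py pics/s3.png
```

```text
0.02 651 [-0.062293    0.31689304] 0.2854350791652618
0.05 1153 [-0.06050106  0.31580284] 0.28524980199902317
0.15 1041 [-0.0637611   0.31775846] 0.285559106997318
```

View pics/s3.png

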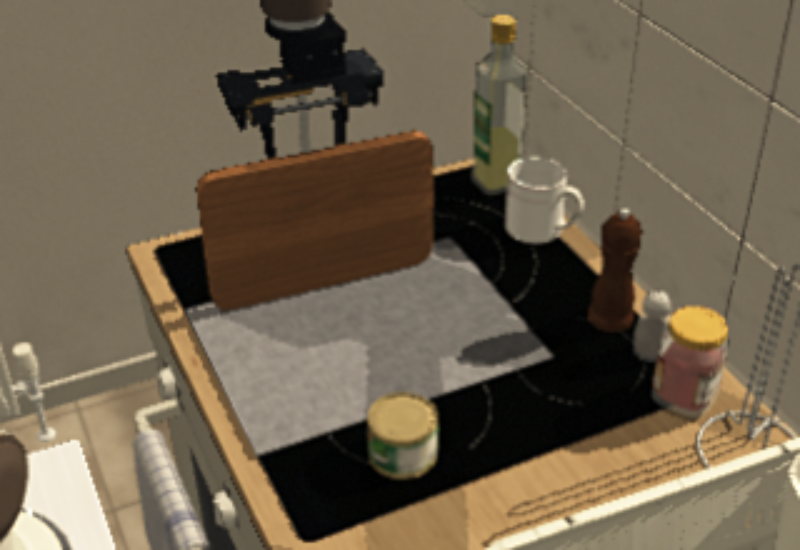

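The board still stands unmoved, with the fingers behind its top (crop 305,130) and the tin clear at (402,437). I now push gently.

drive_tool([
  {"tx":0.6,"ty":0,"tz":0,"ax":0,"ay":0,"az":0,"claw":8},
  {"tx":0.6,"ty":0,"tz":0,"ax":0,"ay":0,"az":0,"claw":8},
  {"tx":0.5,"ty":0,"tz":0,"ax":0,"ay":0,"az":0,"claw":8},
  {"tx":0.3,"ty":0,"tz":0,"ax":0,"ay":0,"az":0,"claw":8},
  {"tx":0.3,"ty":0,"tz":0,"ax":0,"ay":0,"az":0,"claw":8},
  {"tx":0.3,"ty":0,"tz":0,"ax":0,"ay":0,"az":0,"claw":8},
  {"tx":0.3,"ty":0,"tz":0,"ax":0,"ay":0,"az":0,"claw":8},
  {"tx":0.3,"ty":0,"tz":0,"ax":0,"ay":0,"az":0,"claw":8},
  {"tx":0.3,"ty":0,"tz":0,"ax":0,"ay":0,"az":0,"claw":8},
])

```text
time_s: 9.78
tcp_pos: [0.5004, 0.3049, 0.1765]
ee_rot: [[-0.066, -0.998, -0.0], [-0.998, 0.066, -0.0], [0.0, 0.0, -1.0]]
wrist_force: [-0.1, -0.4, -0.2]
gripper_width: 0.916
gripper_force: 0.0
```

```bash
python3 b.py pics/x.png
```

```text
0.02 620 [-0.05807997  0.31192635] 0.28259596857928626
0.05 1082 [-0.06276315  0.31078407] 0.2790886788744764
0.15 1004 [-0.06365302  0.30376886] 0.2716240888203242
```

drive_tool([
  {"tx":0.3,"ty":0,"tz":0,"ax":0,"ay":0,"az":0,"claw":8},
  {"tx":0.3,"ty":0,"tz":0,"ax":0,"ay":0,"az":0,"claw":8},
  {"tx":0.3,"ty":0,"tz":0,"ax":0,"ay":0,"az":0,"claw":8},
  {"tx":0.3,"ty":0,"tz":0,"ax":0,"ay":0,"az":0,"claw":8},
  {"tx":0,"ty":0,"tz":0,"ax":0,"ay":0,"az":0,"claw":8},
  {"tx":0,"ty":0,"tz":0,"ax":0,"ay":0,"az":0,"claw":8},
  {"tx":0,"ty":0,"tz":0,"ax":0,"ay":0,"az":0,"claw":8},
  {"tx":0,"ty":0,"tz":0,"ax":0,"ay":0,"az":0,"claw":8},
  {"tx":-2,"ty":0,"tz":-2,"ax":0,"ay":0,"az":0,"claw":8},
  {"tx":-3,"ty":0,"tz":-3,"ax":0,"ay":0,"az":0,"claw":8},
])

```text
time_s: 10.67
tcp_pos: [0.5013, 0.3401, 0.2237]
ee_rot: [[-0.069, -0.998, -0.006], [-0.998, 0.069, -0.005], [0.006, 0.006, -1.0]]
wrist_force: [1.6, 1.2, -0.7]
gripper_width: 0.921
gripper_force: 0.0
```

drive_tool([
  {"tx":-3,"ty":0,"tz":-3,"ax":0,"ay":0,"az":0,"claw":8},
  {"tx":-3,"ty":0,"tz":-3,"ax":0,"ay":0,"az":0,"claw":8},
  {"tx":-3,"ty":0,"tz":-2,"ax":0,"ay":0,"az":0,"claw":8},
  {"tx":-3,"ty":0,"tz":0,"ax":0,"ay":0,"az":0,"claw":8},
  {"tx":0,"ty":0,"tz":0,"ax":0,"ay":0,"az":0,"claw":8},
])

```text
time_s: 11.08
tcp_pos: [0.5106, 0.4664, 0.3046]
ee_rot: [[-0.062, -0.998, 0.001], [-0.998, 0.062, 0.003], [-0.003, -0.001, -1.0]]
wrist_force: [-0.6, -0.1, -1.4]
gripper_width: 0.92
gripper_force: 0.0
```

```bash
python3 b.py pics/s4.png; python3 tin.py
python3 - <<'E'
from h import *
im,d=capture("top");w=cloud("top",d);cv2.imwrite("pics/t4.png",cv2.resize(im[80:300,170:450,::-1],(763,600)))
h=cv2.cvtColor(im,cv2.COLOR_RGB2HSV)
m=(w[:,:,2]>.015)&(w[:,:,2]<.035)&(w[:,:,0]>.32)&(w[:,:,0]<.7)&(w[:,:,1]>.03)&(w[:,:,1]<.33)&(h[:,:,1]>80)
q=w[m];r=cv2.minAreaRect((q[:,:2]*1000).astype(np.float32));print(r,np.median(q[:,2]),cv2.boxPoints(r).round().tolist())
E
```

```text
0.02 1973 [-0.01010478  0.21641739] 0.2113144769648337
top 523 ((467.9513244628906, -24.88020133972168), 37.26215744018555)
scene 284 ((465.64398193359375, -25.88413429260254), 39.40148162841797)
((497.9676513671875, 179.21298217773438), (200.7646484375, 301.14678955078125), 86.15156555175781) 0.024802976954994026 [[341.0, 89.0], [641.0, 69.0], [655.0, 269.0], [354.0, 289.0]]
```

View pics/t4.png

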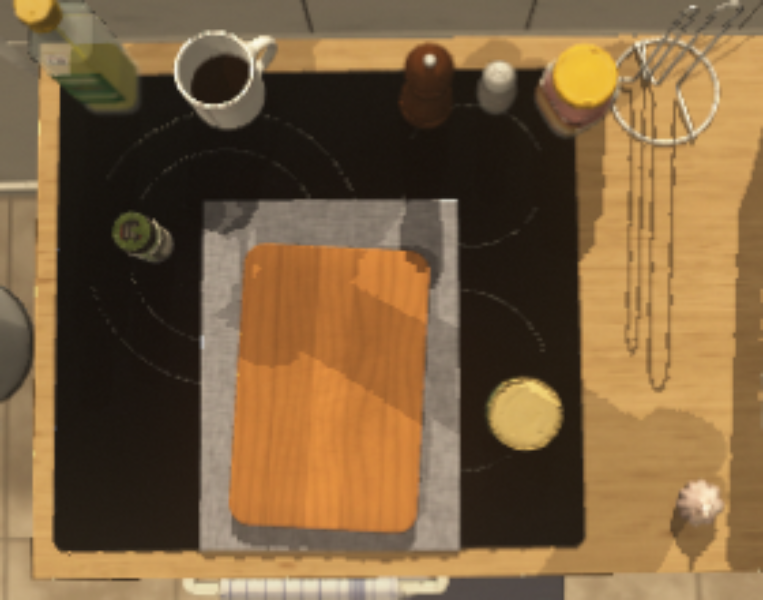

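The board lies flat with its top at z = 0.025 (crop 232–430 by 243–532). That is wholly inside the mat (200–460 by 198–552). The tin stands clear at (525,413), and the bystander items haven't moved.

```bash
python3 -c "
from station import finish_job
print(finish_job())"
```

```text
the job is handed in; nothing more can be done
None
```

The job is handed in at about 11 s of the 56 s allowed: I pushed the tin off first and it stands about 30 mm clear of the mat, then I tipped the board, which now lies flat and wholly on the mat; nothing else appears to have moved.

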